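Rock the stuck bottle carrier out of its dock

ROBOT

A 6-joint arm with a two-finger parallel gripper is mounted at the origin on the work surface. World frame = base frame: x ahead of the robot, y to its left, z up, the work surface at z = 0. Lengths are in mm, angles in degrees, forces in N, time in s.
With the tool pointing down it reaches from about 350 to 725 mm from the base axis. Payload 6 kg.
Tool frame: the origin (TCP) lies at the very end of the fingers, on their centre line; the grasp point (between the pads) lies 19 mm behind it; z points along the fingers, y is the direction in which the jaws open and shut (so a half turn about z gives the same grasp; the last joint's range is limited). The gripper opens to 85 mm and grips with 20 to 120 N. Pads are 22 mm wide; open, the fingers measure 114 mm over their backs; the gripper's body (76 mm by 85 mm) begins 54 mm behind the grasp point. The pads swing forward as they close: fully open they stand 13 mm farther back than shut.
Start: joints at [82.718, 2.303, 4.859, 0, -92.561, -19.12], TCP at [266.771, 537.408, 231.261] pointing down, gripper open.
Joint ranges: [-146.85, 146.85], [-73.84, 115.35], [-62.03, 85.46], [-188.31, 113.3], [-161.28, -10.13], [-171.36, 171.36]. Speed limits (degrees/s): [147.25, 147.25, 172.46, 180, 180, 180].

INTERFACE

Orientations are given as [roll, pitch, yaw] about the fixed x, y, z axes, in that order (R = Rz(yaw) Ry(pitch) Rx(roll)).
In Python, from station import robot, vision, ticket gives the robot as it stands.
- The arm moves only by the shell command python3 -m jog 'ROWS'. ROWS is JSON, one flat list of numbers, 7 for each row, row after row: the shift along the tool's x, y, z in mm, then the turn, a rotation vector about the tool's x, y, z in rad, then the closure, from 0 (fully open) to 1 (shut). A call has 1 to 20 rows; each row is the pose to reach, as a shift and turn from the pose commanded when the call began, along the tool's axes at that moment; what a row does not reach only later rows make up. A row lasts 1/8 s, in which the tool goes at most 62.5 mm and 10.7 degrees, less where a joint would pass 70% of its speed; a pose out of reach is approached as far as the arm can. A call with a gripper value outside its range is refused whole. The fingers move at their own pace and stop on an object; the grip force is fixed at half the most. Time passes only in rows, so rows that repeat a pose let the fingers close. It gives the time, the measured TCP pose, the force and the opening at its end, in the units of the state.
- robot.get_obs(): the state, without advancing time (a new reading comes with each control period).
- vision.snapshot(name): name is "scene" or "top" or "wrist"; returns the picture (384x512x3 uint8, blue, green, red); there is no depth.
- vision.calibration(name): a dict with "K" (3x3 intrinsics, pixels), "dist_coeffs" ([k1, k2, p1, p2, k3] as OpenCV has them; the pictures are not rectified), "R" (3x3) and "t" (3): a world point X has camera coordinates R X + t. Camera axes: x right, y down, z forward; pixel columns grow to the right and rows downward; lengths in mm; the calibration is good to about 2 mm. A picture is of the moment at which its call begins: read the wrist's pose just before it. calibration takes no time and is no camera call; for the wrist camera it gives the pose at the moment of the call.
- ticket.finish_job(): hands the job in, once; it reports no verdict.
The state is a dict: "clock": time; "q": joint angles; "joint_vel": joint speeds; "effort": joint torques, N m; "tool_pos": TCP position; "eef_rot": TCP orientation; "ft_force": force on the tool from outside, world axes, zero at the start; "wrist_torque": the same for the moment, N m; "gripper_width": opening from 0.0 (shut) to 1.0 (fully open).
Only numpy, scipy, OpenCV 4.12 (cv2) and the standard library are available. Lean on these libraries where they do the work, as an engineer would, in place of code of your own. Each camera call takes 0.05 s, during which the arm holds its last target.

TASK

One of the three white bottle carriers holds the bottle that has lost its dropper cap. Grip that carrier and rock it side to side, towards one stiff wooden cheek and then the other, until both cheeks have given way and it comes free; then lift it, bottle and all, until its foot is just clear of the cheeks (two or three centimetres) and finish still holding it there, upright and steady above its dock. Leave the other two carriers, their bottles and everything else on the table where they are.

Things in the scene. Friction and masses are not known exactly. Their poses are not given: they have to be found in the camera images.
- dock_1: Fixed beech dock, one of three alike: base 74 x 124 x 10 mm; two end walls across x (8 mm thick, inner faces 19.5 mm from centre, tops 44 mm above the table); a hooked wooden cheek on each side along y, tops 80 mm above the table. Origin: centre of the base's underside, on the table; x along the cheeks' hinge pins, +y to the left cheek, z up.
- dock_1_left (a joint): Opening (rad) of dock_1's cheek on the +y side: 0 upright, 0.19 stop. Friction hinge without spring: about 5 N at the hook moves it, and it stays put. The carrier, tipped to this side, pushes it out, and comes free once both cheeks are open by 0.14 or more. Pin along x, 12 mm to +y of the dock's centre, 10 mm above the table.
- dock_1_right (a joint): The same for dock_1's mirror-image cheek on the -y side. Each cheek is 36 mm wide along x and 10 mm thick, inner face 25 mm from the dock's centre when upright; its hook, 70 to 80 mm above the table, reaches 7 mm farther in, 6 mm above the carrier's shoulder, so that a straight pull only jams.
- dock_2: Fixed beech dock, one of three alike: base 74 x 124 x 10 mm; two end walls across x (8 mm thick, inner faces 19.5 mm from centre, tops 44 mm above the table); a hooked wooden cheek on each side along y, tops 80 mm above the table. Origin: centre of the base's underside, on the table; x along the cheeks' hinge pins, +y to the left cheek, z up.
- dock_2_left (a joint): Opening (rad) of dock_2's cheek on the +y side: 0 upright, 0.19 stop. Friction hinge without spring: about 5 N at the hook moves it, and it stays put. The carrier, tipped to this side, pushes it out, and comes free once both cheeks are open by 0.14 or more. Pin along x, 12 mm to +y of the dock's centre, 10 mm above the table.
- dock_2_right (a joint): The same for dock_2's mirror-image cheek on the -y side. Each cheek is 36 mm wide along x and 10 mm thick, inner face 25 mm from the dock's centre when upright; its hook, 70 to 80 mm above the table, reaches 7 mm farther in, 6 mm above the carrier's shoulder, so that a straight pull only jams.
- dock_3: Fixed beech dock, one of three alike: base 74 x 124 x 10 mm; two end walls across x (8 mm thick, inner faces 19.5 mm from centre, tops 44 mm above the table); a hooked wooden cheek on each side along y, tops 80 mm above the table. Origin: centre of the base's underside, on the table; x along the cheeks' hinge pins, +y to the left cheek, z up.
- dock_3_left (a joint): Opening (rad) of dock_3's cheek on the +y side: 0 upright, 0.19 stop. Friction hinge without spring: about 5 N at the hook moves it, and it stays put. The carrier, tipped to this side, pushes it out, and comes free once both cheeks are open by 0.14 or more. Pin along x, 12 mm to +y of the dock's centre, 10 mm above the table.
- dock_3_right (a joint): The same for dock_3's mirror-image cheek on the -y side. Each cheek is 36 mm wide along x and 10 mm thick, inner face 25 mm from the dock's centre when upright; its hook, 70 to 80 mm above the table, reaches 7 mm farther in, 6 mm above the carrier's shoulder, so that a straight pull only jams.
- carrier_1: White plastic bottle carrier, 110 mm tall, 130-220 g, upright in dock_1, axes as the dock's, foot on its base (10 mm above the table). Origin: centre of underside. 36 mm in x throughout; in y: foot 10 mm (0-6 mm up; it rocks on this), stem 26 (6-40), shoulders 48 (40-54), neck 30 (54-110: grip here, best across x). Well in the top 21 mm square, 42 mm deep.
- carrier_2: White plastic bottle carrier, 110 mm tall, 130-220 g, upright in dock_2, axes as the dock's, foot on its base (10 mm above the table). Origin: centre of underside. 36 mm in x throughout; in y: foot 10 mm (0-6 mm up; it rocks on this), stem 26 (6-40), shoulders 48 (40-54), neck 30 (54-110: grip here, best across x). Well in the top 21 mm square, 42 mm deep.
- carrier_3: White plastic bottle carrier, 110 mm tall, 130-220 g, upright in dock_3, axes as the dock's, foot on its base (10 mm above the table). Origin: centre of underside. 36 mm in x throughout; in y: foot 10 mm (0-6 mm up; it rocks on this), stem 26 (6-40), shoulders 48 (40-54), neck 30 (54-110: grip here, best across x). Well in the top 21 mm square, 42 mm deep.
- bottle_bare: The bottle that has lost its dropper cap: amber glass, 18 mm across, 52 mm tall, open neck standing only 10 mm out of its carrier. Origin: centre of its underside (68 mm above the underside of the carrier it stands in). It may be in any of the three carriers.
- bottle_a: An amber bottle of the same kind with its white dropper cap on, 82 mm tall, standing 40 mm out of its carrier. Origin: centre of its underside.
- bottle_b: An amber bottle of the same kind with its white dropper cap on, 82 mm tall, standing 40 mm out of its carrier. Origin: centre of its underside.
- dropper_1: Bystander: white plastic dropper bottle, 28 mm across, 72 mm tall, standing between two docks. Origin: centre of its underside.
- dropper_2: Bystander: white plastic dropper bottle, 28 mm across, 72 mm tall, standing between two docks. Origin: centre of its underside.
- salve: Bystander: jar with a black lid, 44 mm across, 42 mm tall. Origin: centre of its underside.
- tuning_fork: Bystander: aluminium tuning fork lying flat, 175 mm long (along x), 30 mm wide, 10 mm thick. Origin: on the table under its middle.
- mallet: Bystander: mallet lying flat, steel handle 150 mm long (along x), rubber head 28 mm thick and 44 mm wide. Origin: on the table under the handle.
- card_case: Bystander: flat white plastic case 95 x 65 x 18 mm. Origin: centre of its underside.
Not all that is in view belongs to the job. What is shaped like the carrier_2 but yellow is not meant.

How it is judged:
By the outcome, as a careful person would: the job done as asked, in the order asked, and still so for the second after the job is handed in, while the arm keeps its last pose, push and grip.
It also fails if it takes over 48 s, if anything falls off the work surface, if the arm or the gripper's body presses on something with over 40 N, if the wrist force passes 120 N, or if a joint passes its speed limit or range.

## Working session

There is one attempt and no reset: what is moved stays moved. The work goes in short steps, Python scripts to look and compute and a shell command to move; the robot and the scene stay as the last step left them, time stands still between calls to the robot, and variables do not carry over. Pictures are saved under pics/ and viewed, and the job is handed in when it is done.

```bash
ls; mkdir -p pics; python3 - <<'E'
from station import robot, vision, ticket
import cv2, json
print(robot.get_obs())
for n in ("scene","top"):
    im=vision.snapshot(n); cv2.imwrite(f"pics/{n}0.png",im)
    c=vision.calibration(n); print(n,c)
E
```

```text
pics
{'clock': 0.0, 'q': array([ 8.27185695e+01,  2.33851540e+00,  4.80157164e+00, -2.55244953e-02,
       -9.25609434e+01, -1.91188703e+01]), 'joint_vel': array([-0.06229667, -0.08893409,  0.0863971 ,  0.00871693, -0.07407377,
        0.00482611]), 'effort': array([-9.30604074e-04, -3.68200493e+01,  3.47406149e+01,  6.93251699e+00,
       -5.50113953e-03,  1.13450812e-05]), 'tool_pos': array([266.57731058, 537.16423667, 230.27656958]), 'eef_rot': array([ 1.79899160e+02, -7.96647355e-03, -2.63991751e+01]), 'ft_force': array([-1.03904395, -0.64918063, -0.1680692 ]), 'wrist_torque': array([-0.04215337, -0.01791777,  0.00997313]), 'gripper_width': 0.9975444839292383}
scene {'K': array([[422.52322878,   0.        , 254.2546774 ],
       [  0.        , 422.52322878, 194.22707844],
       [  0.        ,   0.        ,   1.        ]]), 'dist_coeffs': array([-0.03479793,  0.        ,  0.        ,  0.        ,  0.        ]), 'R': array([[ 0.32503881,  0.94563435, -0.01120069],
       [ 0.56938961, -0.20514287, -0.79606022],
       [-0.75507963,  0.25237291, -0.60511376]]), 't': array([-208.45252979, -228.83126087, 1343.49145083])}
top {'K': array([[487.53260853,   0.        , 254.00031503],
       [  0.        , 487.53260853, 188.97133973],
       [  0.        ,   0.        ,   1.        ]]), 'dist_coeffs': array([-0.14186062,  0.        ,  0.        ,  0.        ,  0.        ]), 'R': array([[-5.27828918e-02, -9.98606011e-01, -3.57889087e-05],
       [-9.74790745e-01,  5.15318787e-02, -2.17088620e-01],
       [ 2.16787846e-01, -1.14236785e-02, -9.76151899e-01]]), 't': array([ 62.67495691, 530.6859782 , 943.68066838])}
```

View pics/scene0.png

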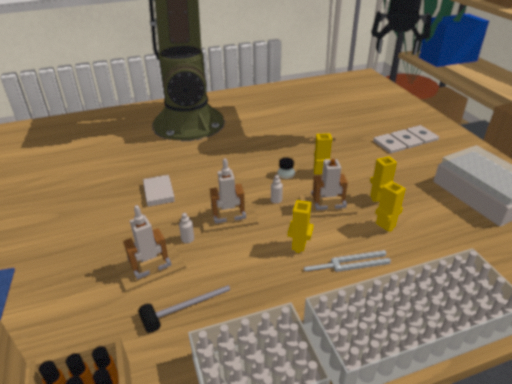

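View pics/top0.png

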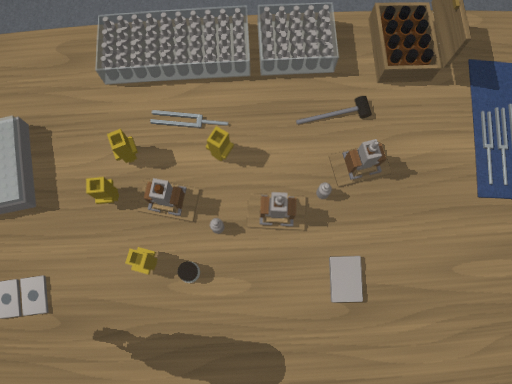

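The target is the left dock in the top view at about (162,195). Its bottle sits low, and the other two have tall caps. I'll enlarge both views.

```bash
python3 - <<'E'
import cv2
a=cv2.imread("pics/top0.png"); b=cv2.imread("pics/scene0.png")
cv2.imwrite("pics/tc.png",cv2.resize(a[130:260,90:250],None,fx=5,fy=5,interpolation=cv2.INTER_CUBIC)[:600,:800])
cv2.imwrite("pics/sc.png",cv2.resize(b[120:240,280:410],None,fx=5,fy=5,interpolation=cv2.INTER_CUBIC))
E
```

```text
(no output)
```

View pics/tc.png

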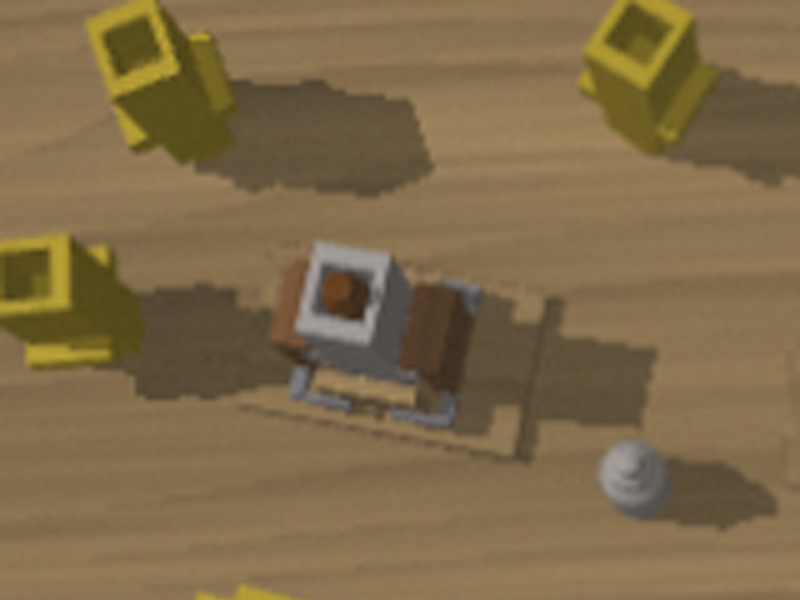

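View pics/sc.png

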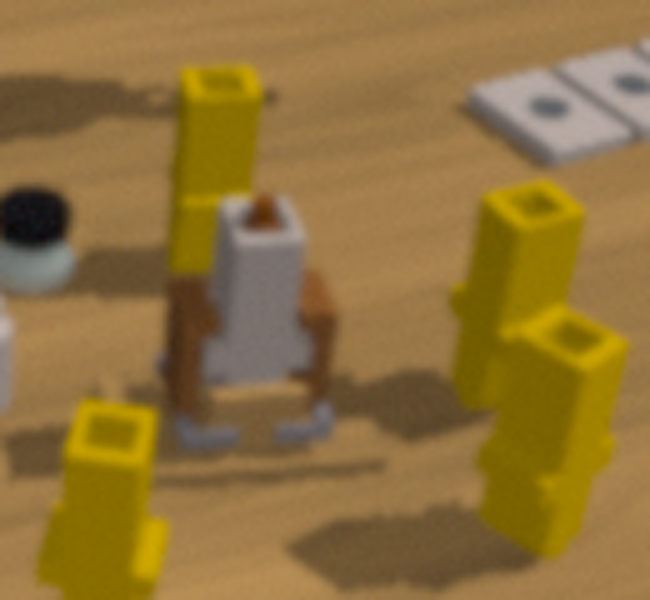

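```bash
cat > h.py <<'E'
import numpy as np, cv2
from station import robot, vision, ticket
def ray(c,uv,z):
    u=cv2.undistortPoints(np.array([[uv]],float),c["K"],c["dist_coeffs"])[0,0]
    d=c["R"].T@np.array([u[0],u[1],1]); o=-c["R"].T@c["t"]
    return o+d*(z-o[2])/d[2]
def proj(c,X):
    p,_=cv2.projectPoints(np.atleast_2d(np.array(X,float)),cv2.Rodrigues(c["R"])[0],c["t"],c["K"],c["dist_coeffs"]); return p[:,0]
E
python3 - <<'E'
from h import *
np.set_printoptions(precision=1,suppress=True)
t=vision.calibration("top"); s=vision.calibration("scene")
T=lambda x,y,z: ray(t,(x/5+90-.4,y/5+130-.4),z)
S=lambda x,y,z: ray(s,(x/5+280-.4,y/5+120-.4),z)
P=np.array([T(*p,120) for p in [(315,242),(392,252),(375,343),(298,332)]]);print(P,P.mean(0))
for i in range(4): d=P[(i+1)%4]-P[i]; print(np.hypot(d[0],d[1]),np.degrees(np.arctan2(d[1],d[0])))
P=np.array([S(*p,120) for p in [(220,202),(288,196),(303,235),(232,243)]]);print(P,P.mean(0))
B=np.array([T(*p,10) for p in [(243,405),(520,458),(550,298)]]);print("base",B,(B[0]+B[2])/2)
for i in range(2): d=B[i+1]-B[i]; print(np.hypot(d[0],d[1]),np.degrees(np.arctan2(d[1],d[0])))
for n,z,q in [("yA",110,[(88,18),(155,0),(178,70),(112,95)]),("yB",110,[(0,238),(68,236),(70,310),(0,318)]),("yC",110,[(620,-5),(693,15),(660,80),(587,48)])]:
    print(n,np.mean([T(*p,z) for p in q],0))
print("yD",ray(t,(142,257),110)); print("drop",T(630,470,72)); print("salve",ray(t,(189,271),42))
print("fork", ray(t,(152,122),5), ray(t,(227,123),5))
print(proj(t,[267,537,231]))
E
```

```text
[[551.8 231.3 120. ]
 [546.2 201.2 120. ]
 [510.5 208.3 120. ]
 [516.3 238.3 120. ]] [531.2 219.8 120. ]
30.715056851839563 -100.5823231067303
36.44339787733812 168.73170986251563
30.547374587129703 78.87517728364064
36.15254329905582 -11.005877576179246
[[511.4 209.  120. ]
 [517.3 239.7 120. ]
 [547.5 230.9 120. ]
 [542.7 199.1 120. ]] [529.7 219.7 120. ]
base [[509.5 285.6  10. ]
 [480.5 166.3  10. ]
 [549.7 151.4  10. ]] [529.6 218.5  10. ]
122.76135196044463 -103.6591070714611
70.75736273190192 -12.144445656929108
yA [640.3 307.5 110. ]
yB [547.  346.3 110. ]
yC [633.  102.2 110. ]
yD [400.3 255.5 110. ]
drop [463.5 115.1  72. ]
salve [373.7 174.9  42. ]
fork [711.8 255.6   5. ] [699.6  86.4   5. ]
[[-32.7 334.7]]
```

The target carrier is at about (530.5, 219.7), with the dock's x axis at about -11.5°. The edges come out at 30.6 x 36.3 mm, against 30 x 36 expected. I'll move above it with tool yaw -101.5° and check with the wrist camera.

```bash
python3 -m jog '[378,167.5,10,0,0,1.311,0, 378,167.5,10,0,0,1.311,0, 378,167.5,10,0,0,1.311,0, 378,167.5,10,0,0,1.311,0, 378,167.5,10,0,0,1.311,0, 378,167.5,10,0,0,1.311,0, 378,167.5,10,0,0,1.311,0, 378,167.5,10,0,0,1.311,0, 378,167.5,10,0,0,1.311,0, 378,167.5,10,0,0,1.311,0, 378,167.5,10,0,0,1.311,0, 378,167.5,10,0,0,1.311,0]'
python3 - <<'E'
from h import *
c=vision.calibration("wrist"); im=vision.snapshot("wrist"); cv2.imwrite("pics/w1.png",im)
import pickle; pickle.dump(c,open("w1.pkl","wb")); print(c,robot.get_obs()["clock"])
E
```

```text
clock: 1.6
tool_pos: [530.6, 219.8, 221.4]
eef_rot: [-180.0, 0.0, -101.4]
ft_force: [-0.3, 0.3, 0.4]
gripper_width: 0.998
{'K': array([[265.915539  ,   0.        , 255.16030213],
       [  0.        , 265.915539  , 190.03963211],
       [  0.        ,   0.        ,   1.        ]]), 'dist_coeffs': array([-0.05877819,  0.        ,  0.        ,  0.        ,  0.        ]), 'R': array([[-9.79952862e-01,  1.99227239e-01, -9.45979690e-04],
       [ 1.89388176e-01,  9.33009657e-01,  3.05982186e-01],
       [ 6.18425942e-02,  2.99668961e-01, -9.52036768e-01]]), 't': array([ 476.8398283 , -341.25447307,  272.01686615])} 1.65
```

View pics/w1.png

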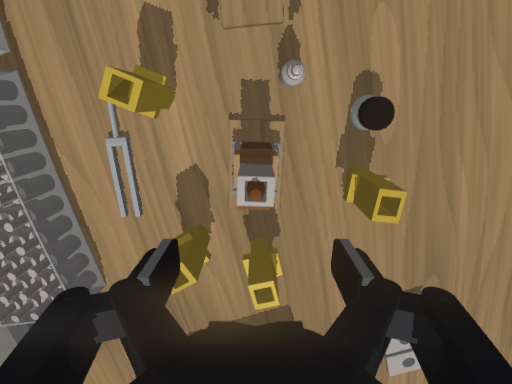

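```bash
python3 - <<'E'
import cv2
a=cv2.imread("pics/w1.png")
cv2.imwrite("pics/w1c.png",cv2.resize(a[105:220,210:310],None,fx=5,fy=5,interpolation=cv2.INTER_CUBIC))
E
```

```text
(no output)
```

View pics/w1c.png

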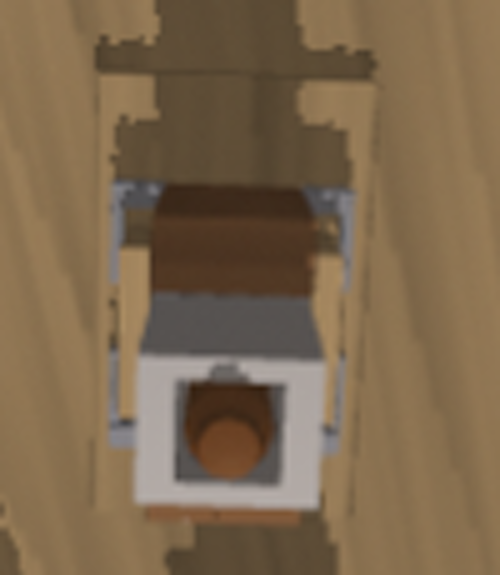

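```bash
python3 - <<'E'
from h import *
import pickle
np.set_printoptions(precision=1,suppress=True)
c=pickle.load(open("w1.pkl","rb"))
T=lambda x,y,z: ray(c,(x/5+210-.4,y/5+105-.4),z)
P=np.array([T(*p,120) for p in [(138,356),(325,358),(320,508),(135,503)]]);print(P,P.mean(0))
for i in range(4): d=P[(i+1)%4]-P[i]; print(np.hypot(d[0],d[1]),np.degrees(np.arctan2(d[1],d[0])))
B=np.array([T(*p,10) for p in [(98,72),(375,82),(345,515),(97,510)]]);print("base",B)
for i in range(4): d=B[(i+1)%4]-B[i]; print(np.hypot(d[0],d[1]),np.degrees(np.arctan2(d[1],d[0])))
E
```

```text
[[544.8 201.4 120. ]
 [510.1 208.8 120. ]
 [516.5 238.6 120. ]
 [551.9 230.3 120. ]] [530.8 219.8 120. ]
35.43982279847601 167.8904640567261
30.46069264299313 77.94276683883953
36.35798835994226 -13.128850305111635
29.827011867841577 -103.80905639743577
base [[551.7 152.   10. ]
 [482.  168.8  10. ]
 [510.5 285.7  10. ]
 [579.6 270.2  10. ]]
71.75125280173751 166.50444965819946
120.39821985019609 76.2958937543717
70.85375444058351 -12.707428472995684
121.37290209139863 -103.27558953238433
```

Wrist view agrees: centre (530.8, 219.8), dock x axis about -12.5°. I'll descend to TCP z ≈ 72 (grasp at 91), turning another 0.9°.

```bash
python3 -m jog '[0,0,40,0,0,0.016,0, 0,0,80,0,0,0.016,0, 0,0,115,0,0,0.016,0, 0,0,135,0,0,0.016,0, 0,0,145,0,0,0.016,0, 0,0,149,0,0,0.016,0, 0,0,149,0,0,0.016,0, 0,0,149,0,0,0.016,0]'
python3 - <<'E'
from h import *
for n in ("scene","wrist"): cv2.imwrite(f"pics/{n}2.png",vision.snapshot(n))
a=cv2.imread("pics/scene2.png");cv2.imwrite("pics/s2c.png",cv2.resize(a[90:240,260:420],None,fx=4,fy=4,interpolation=cv2.INTER_CUBIC))
E
```

```text
clock: 2.65
tool_pos: [531.4, 219.6, 73.4]
eef_rot: [-179.9, 0.1, -102.4]
ft_force: [-0.9, -0.5, 0.5]
gripper_width: 0.997
```

View pics/s2c.png

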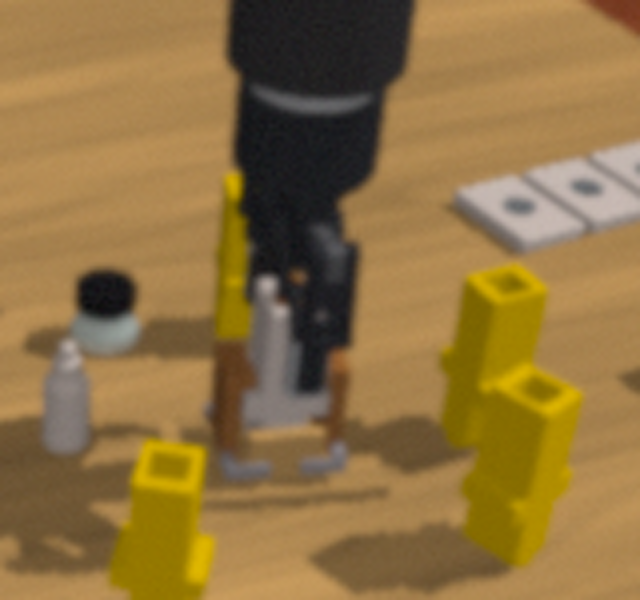

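View pics/wrist2.png

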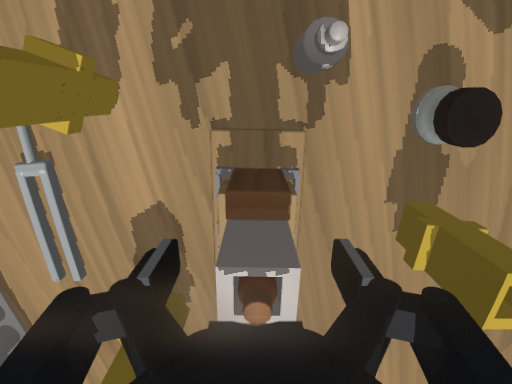

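The carrier sits centred between the fingers: it's at column ~257 and the fingers are symmetric about 256. The axes line up, so I'll close.

```bash
python3 -m jog '[0,0,0,0,0,0,1, 0,0,0,0,0,0,1, 0,0,0,0,0,0,1, 0,0,0,0,0,0,1, 0,0,0,0,0,0,1, 0,0,0,0,0,0,1, 0,0,0,0,0,0,1, 0,0,0,0,0,0,1]'
```

```text
clock: 3.75
tool_pos: [530.9, 219.3, 72.5]
eef_rot: [-180.0, -0.0, -102.4]
ft_force: [-1.5, 0.1, 2.1]
gripper_width: 0.412
```

Gripped: an opening of 0.412 × 85 is about 35 mm. Now I'll tip towards the dock's +y cheek, which is tool −x and +turn about tool y, pivoting about the foot's edge.

```bash
python3 -m jog '[-1.5,0,-0.3,0,0.025,0,1, -3.1,0,-0.4,0,0.05,0,1, -4.6,0,-0.5,0,0.075,0,1, -6.2,0,-0.5,0,0.1,0,1, -6.2,0,-0.5,0,0.1,0,1]'; python3 - <<'E'
from h import *
a=vision.snapshot("scene");cv2.imwrite("pics/s3c.png",cv2.resize(a[90:240,260:420],None,fx=4,fy=4,interpolation=cv2.INTER_CUBIC))
print(robot.get_obs())
E
```

```text
clock: 4.38
tool_pos: [532.1, 224.8, 72.6]
eef_rot: [180.0, -5.9, -102.4]
ft_force: [-1.9, -5.1, 3.6]
gripper_width: 0.409
{'clock': 4.425, 'q': array([ 44.79783208,   4.47538972, -10.83475922,   3.22057825,
       -79.67076899, -57.92846238]), 'joint_vel': array([-0.24203721, -0.38955802, -0.2399335 , -0.3185995 ,  0.42673852,
        0.02497958]), 'effort': array([ 2.70843342e+00, -3.60733330e+01,  3.41925609e+01,  5.40223673e+00,
        1.45953376e+00,  1.76253665e-02]), 'tool_pos': array([532.07391794, 224.84021941,  72.66383413]), 'eef_rot': array([ 179.98099736,   -5.88755968, -102.41420494]), 'ft_force': array([-0.11592483, -5.26510032,  2.91246299]), 'wrist_torque': array([-1.83421058,  0.31600046, -0.01556985]), 'gripper_width': 0.4140863953471332}
```

View pics/s3c.png

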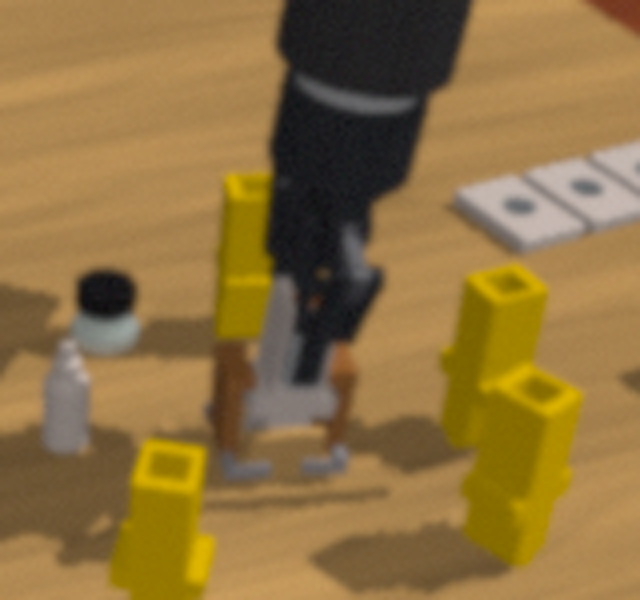

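```bash
python3 -m jog '[-1.5,0,-0.1,0,0.025,0,1, -3.1,0,-0.2,0,0.05,0,1, -4.8,0,-0.3,0,0.075,0,1, -6.4,0,-0.4,0,0.1,0,1, -6.4,0,-0.4,0,0.1,0,1]'; python3 - <<'E'
from h import *
a=vision.snapshot("scene");cv2.imwrite("pics/s4c.png",cv2.resize(a[130:230,290:390],None,fx=6,fy=6,interpolation=cv2.INTER_CUBIC))
o=robot.get_obs();print(o["tool_pos"],o["ft_force"],o["wrist_torque"],o["eef_rot"])
E
```

```text
clock: 5.05
tool_pos: [533.5, 231.5, 72.3]
eef_rot: [180.0, -11.6, -102.4]
ft_force: [-0.1, -4.4, 2.4]
gripper_width: 0.417
[533.56060223 231.42998739  72.33320377] [ 0.22751634 -4.08252176  1.18027605] [-1.42912498 -0.02952527  0.02671809] [ 179.98854049  -11.52112551 -102.41627265]
```

View pics/s4c.png

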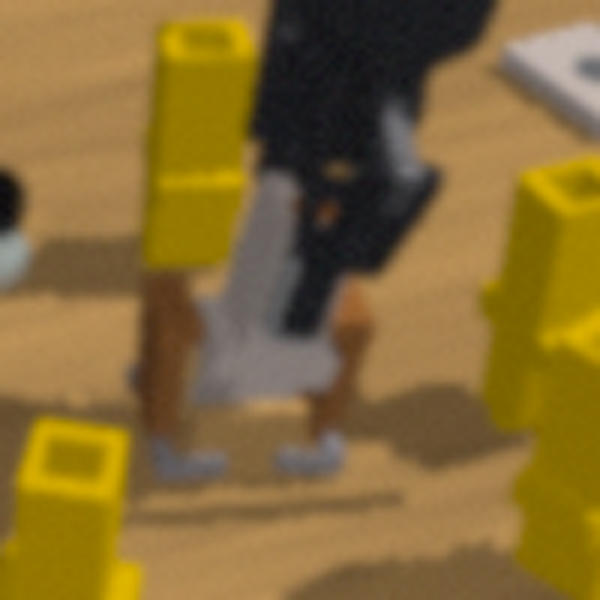

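The +y cheek is visibly leaning out and the force is steady at 4–5 N, so it isn't at the stop yet. I'll go slightly further.

```bash
python3 -m jog '[-0.8,0,-0.1,0,0.012,0,1, -1.6,0,-0.2,0,0.024,0,1, -1.6,0,-0.2,0,0.024,0,1]'; python3 - <<'E'
from h import *
a=vision.snapshot("scene");cv2.imwrite("pics/s5c.png",cv2.resize(a[130:230,290:390],None,fx=6,fy=6,interpolation=cv2.INTER_CUBIC))
o=robot.get_obs();print(o["tool_pos"],o["ft_force"],o["wrist_torque"],o["eef_rot"])
E
```

```text
clock: 5.48
tool_pos: [533.7, 232.3, 72.5]
eef_rot: [180.0, -12.9, -102.5]
ft_force: [-1.3, -6.4, 3.9]
gripper_width: 0.413
[533.69368029 232.33486061  72.44736463] [-1.42383897 -6.8743494   3.00868102] [-1.95759731  0.34624945 -0.030202  ] [ 179.97004509  -12.92456951 -102.45815435]
```

View pics/s5c.png

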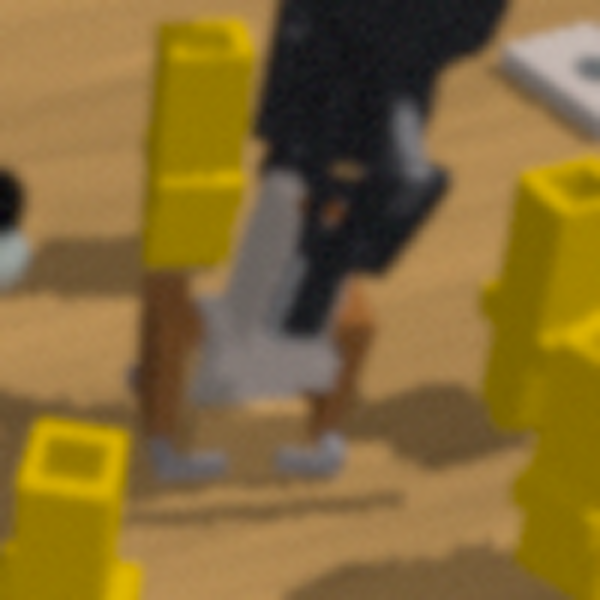

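```bash
cat > ov.py <<'E'
from h import *
def cheek(b,side,yaw=-12.4,c0=(530.8,219.5)):
    pts=[]
    for x in(-18,18):
        for u,h in [(13,0),(13,60),(6,60),(6,70),(23,70),(23,0)]:
            y=12+u*np.cos(b)+h*np.sin(b); z=10+h*np.cos(b)-u*np.sin(b)
            y*=side; a=np.radians(yaw)
            pts.append([c0[0]+x*np.cos(a)-y*np.sin(a),c0[1]+x*np.sin(a)+y*np.cos(a),z])
    return np.array(pts)
def overlay(im,c,specs,x0,y0,w,h,f):
    o=cv2.resize(im[y0:y0+h,x0:x0+w],None,fx=f,fy=f,interpolation=cv2.INTER_CUBIC)
    for b,side,col in specs:
        p=((proj(c,cheek(b,side))-[x0,y0]+.5)*f).astype(np.int32)
        for k in(0,6): cv2.polylines(o,[p[k:k+6]],True,col,1)
    return o
E
python3 - <<'E'
from ov import *
c=vision.calibration("scene")
im=cv2.imread("pics/scene0.png")
A=overlay(im,c,[(0,1,(0,255,0)),(0,-1,(0,255,0))],300,150,60,70,6)
im=vision.snapshot("scene"); cv2.imwrite("pics/scene5.png",im)
B=overlay(im,c,[(0.14,1,(0,255,0)),(0.19,1,(255,0,255))],300,150,60,70,6)
cv2.imwrite("pics/ov5.png",np.hstack([A,B]))
E
```

```text
(no output)
```

View pics/ov5.png

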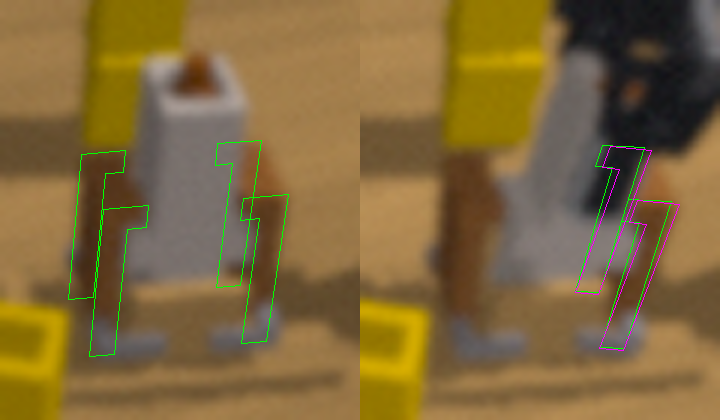

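```bash
python3 - <<'E'
from ov import *
c=vision.calibration("scene")
A=overlay(cv2.imread("pics/scene0.png"),c,[],325,165,32,50,12)
B=overlay(cv2.imread("pics/scene5.png"),c,[],325,165,32,50,12)
cv2.imwrite("pics/ov6.png",np.hstack([A,B]))
for b in (0,.1,.14,.17,.19):
    print(b,((proj(c,cheek(b,1))-[325,165]+.5)*12).astype(int)[[9,10,11]].tolist())
E
```

```text
0 [[187, 216], [276, 209], [232, 503]]
0.1 [[223, 218], [310, 218], [230, 512]]
0.14 [[237, 219], [323, 222], [229, 516]]
0.17 [[247, 220], [333, 226], [228, 519]]
0.19 [[254, 221], [339, 229], [227, 521]]
```

View pics/ov6.png

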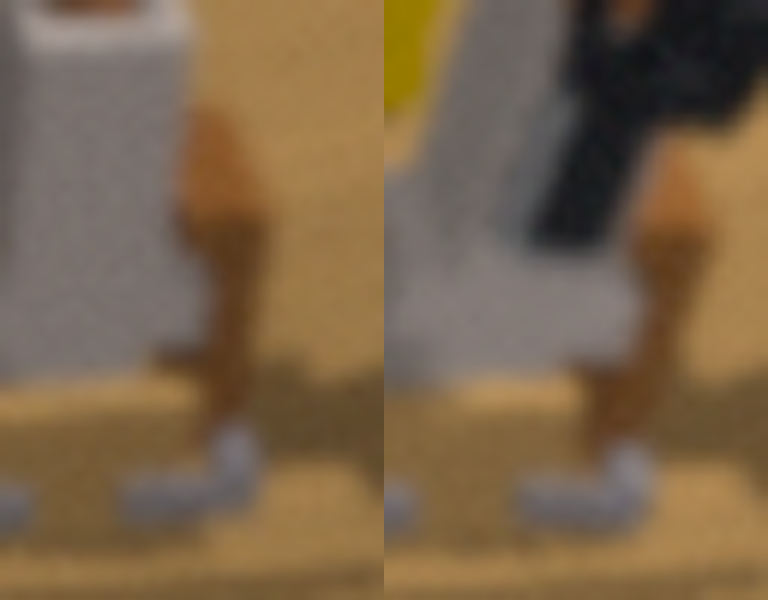

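```bash
python3 - <<'E'
import cv2,numpy as np
a=cv2.imread("pics/scene0.png",0).astype(np.float32);b=cv2.imread("pics/scene5.png",0).astype(np.float32)
for (x,y,w,h) in [(200,150,60,70),(120,200,60,80),(285,195,35,60),(370,150,50,80),(310,250,90,25),(380,120,60,30),(200,300,200,80),(312,196,40,18)]:
    print((x,y),cv2.phaseCorrelate(a[y:y+h,x:x+w],b[y:y+h,x:x+w],cv2.createHanningWindow((w,h),cv2.CV_32F)))
E
```

```text
(200, 150) ((-0.025898058778050626, 0.11841050076252913), 0.6328425937228732)
(120, 200) ((0.008584345725278553, 0.1153164131547868), 0.9783736169338226)
(285, 195) ((0.014814925748300567, 0.03173575852920152), 0.9016039212544759)
(370, 150) ((-0.039724886946036264, -0.040692161330156296), 1.028513177394867)
(310, 250) ((0.012413428098483337, 0.50040833665817), 0.9672913970947266)
(380, 120) ((-0.16756111247416072, -0.12429616149918843), 0.9593296437793308)
(200, 300) ((0.05442928614151299, 0.02637758634156029), 0.9262085013389587)
(312, 196) ((0.2854080112195696, 0.2737048831179827), 0.6958859337700738)
```

The +y cheek's corner moved about 5.1 px, which corresponds to about 0.18 rad and is close to its stop. Now the opposite side: I'll compute the rows through upright to the mirrored tilt.

```bash
cat > k.py <<'E'
import numpy as np
def T(x,z,a):
    c,s=np.cos(a),np.sin(a); return np.array([[c,s,x],[-s,c,z],[0,0,1]])  # tool x,z plane, rot about y
def tip(a,lift=0.5,extra=0):
    s=np.sign(a); b=abs(a); dy=s*(5-5*np.cos(b)+62*np.sin(b)+extra); dz=62*np.cos(b)+5*np.sin(b)-62+lift
    return T(-dy,-dz,a)
def rel(cur,tgt):
    M=np.linalg.inv(cur)@tgt; return [round(float(M[0,2]),1),round(float(M[1,2]),1),round(float(np.arctan2(M[0,1],M[0,0])),3)]
E
python3 - <<'E'
from k import *
cur=T(-6.2,-.5,.1)@T(-6.4,-.4,.1)@T(-1.6,-.2,.024); print(cur)
for a in (.18,.12,.06,0,-.04,-.08,-.12,-.15,-.175,-.2): print(a,rel(cur,tip(a)))
E
```

```text
[[  0.97501673   0.22213146 -14.21580042]
 [ -0.22213146   0.97501673  -0.13721019]
 [  0.           0.           1.        ]]
0.18 [3.0, 0.4, -0.044]
0.12 [6.7, 1.0, -0.104]
0.06 [10.3, 1.8, -0.164]
0 [13.9, 2.8, -0.224]
-0.04 [16.4, 3.2, -0.264]
-0.08 [18.8, 3.7, -0.304]
-0.12 [21.2, 4.3, -0.344]
-0.15 [23.0, 4.8, -0.374]
-0.175 [24.5, 5.3, -0.399]
-0.2 [26.0, 5.8, -0.424]
```

```bash
python3 -m jog '[3,0,0.4,0,-0.044,0,1, 6.7,0,1,0,-0.104,0,1, 10.3,0,1.8,0,-0.164,0,1, 13.9,0,2.8,0,-0.224,0,1, 16.4,0,3.2,0,-0.264,0,1, 18.8,0,3.7,0,-0.304,0,1, 18.8,0,3.7,0,-0.304,0,1]'; python3 - <<'E'
from h import *
o=robot.get_obs();print(o["tool_pos"],o["ft_force"],o["wrist_torque"],o["eef_rot"])
E
```

```text
clock: 6.45
tool_pos: [529.9, 215.7, 73.3]
eef_rot: [-180.0, 4.8, -102.5]
ft_force: [-0.5, 5.6, -1.4]
gripper_width: 0.412
[529.89685919 215.66122308  73.34164519] [-0.51770999  5.63084038 -1.37357604] [ 1.61841023  0.23499749 -0.04613213] [-179.97986794    4.83154938 -102.45675978]
```

```bash
python3 - <<'E'
from k import *
for a,e in ((-.11,0),(-.14,0),(-.17,0),(-.2,.2),(-.224,.4)): print(a,rel(tip(-.08),tip(a,.5,e)))
E
```

```text
-0.11 [1.9, -0.1, -0.03]
-0.14 [3.7, -0.2, -0.06]
-0.17 [5.6, -0.2, -0.09]
-0.2 [7.7, -0.2, -0.12]
-0.224 [9.3, -0.1, -0.144]
```

```bash
python3 -m jog '[1.9,0,-0.1,0,-0.03,0,1, 3.7,0,-0.2,0,-0.06,0,1, 5.6,0,-0.2,0,-0.09,0,1, 7.7,0,-0.2,0,-0.12,0,1, 7.7,0,-0.2,0,-0.12,0,1]';python3 -m jog '[0.8,0,0,0,-0.012,0,1, 1.6,0,-0.1,0,-0.024,0,1, 1.6,0,-0.1,0,-0.024,0,1]'; python3 - <<'E'
from ov import *
o=robot.get_obs();print(o["tool_pos"],o["ft_force"],o["wrist_torque"],o["eef_rot"])
im=vision.snapshot("scene"); cv2.imwrite("pics/scene7.png",im)
c=vision.calibration("scene")
A=overlay(cv2.imread("pics/scene0.png"),c,[],305,165,32,50,12)
B=overlay(im,c,[],305,165,32,50,12)
cv2.imwrite("pics/ov7.png",np.hstack([A,B]))
for b in (0,.1,.14,.17,.19):
    print(b,((proj(c,cheek(b,-1))-[305,165]+.5)*12).astype(int)[[3,4,9,10,11]].tolist())
E
```

```text
clock: 7.08
tool_pos: [528.2, 207.2, 72.7]
eef_rot: [-180.0, 11.5, -102.5]
ft_force: [0.4, 5.0, -0.6]
gripper_width: 0.411
clock: 7.45
tool_pos: [528.0, 206.1, 72.8]
eef_rot: [-180.0, 12.9, -102.4]
ft_force: [-0.3, 7.2, 1.3]
gripper_width: 0.415
[528.02052343 206.1164037   72.75824842] [-0.25180886  7.15747229  1.32481713] [1.78256147 0.28785205 0.00566398] [-179.97616727   12.92883628 -102.43040681]
0 [[190, 121], [103, 128], [237, 231], [147, 238], [118, 533]]
0.1 [[154, 128], [66, 142], [199, 238], [109, 252], [118, 542]]
0.14 [[140, 131], [52, 148], [185, 242], [94, 259], [118, 545]]
0.17 [[129, 134], [41, 153], [174, 245], [83, 264], [118, 548]]
0.19 [[122, 136], [34, 157], [166, 247], [76, 268], [118, 550]]
```

View pics/ov7.png

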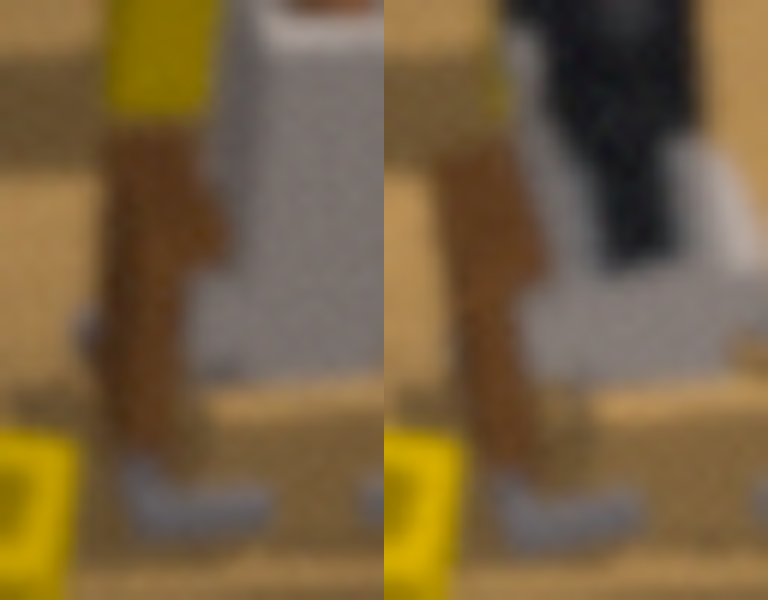

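View pics/scene7.png

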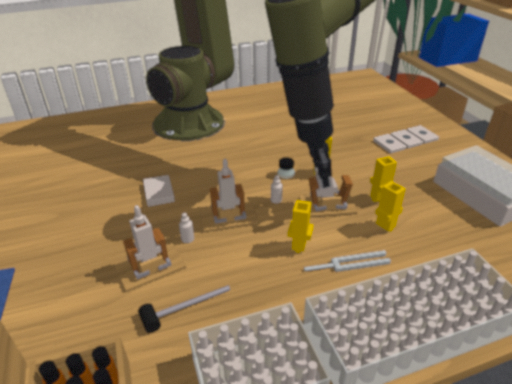

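```bash
python3 -m jog '[0.8,0,0,0,-0.01,0,1, 1.6,0,0,0,-0.02,0,1, 1.6,0,0,0,-0.02,0,1]'; python3 - <<'E'
from ov import *
o=robot.get_obs();print(o["tool_pos"],o["ft_force"],o["wrist_torque"],o["eef_rot"])
im=vision.snapshot("scene"); cv2.imwrite("pics/scene8.png",im)
c=vision.calibration("scene")
A=overlay(im,c,[(.14,-1,(0,255,0)),(.14,1,(0,255,0))],300,160,65,55,12)
cv2.imwrite("pics/ov8.png",A[:600])
E
```

```text
clock: 7.88
tool_pos: [528.0, 205.7, 73.2]
eef_rot: [-179.9, 14.2, -102.4]
ft_force: [-1.4, 9.7, 4.3]
gripper_width: 0.412
[527.95397671 205.71076897  73.16735121] [-1.44233219  9.73044803  4.25390695] [2.84813951 0.49309329 0.13502254] [-179.93427063   14.20399796 -102.40222263]
```

View pics/ov8.png

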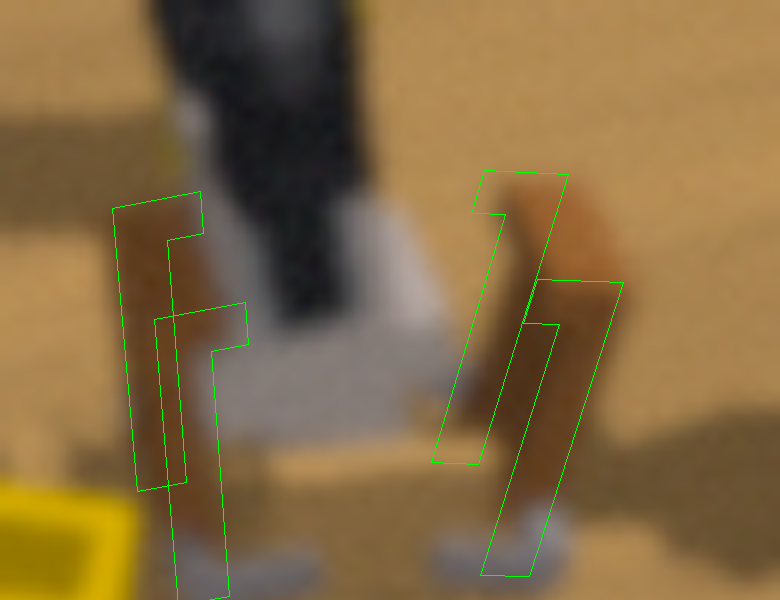

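Another 1.6 mm commanded gave only 0.4 mm of travel and the force climbed, so this cheek is at its stop. Both cheeks are visibly past the 0.14 outline. Back to upright.

```bash
python3 - <<'E'
from k import *
cur=tip(-.224,.5,.4)@T(1.6,0,-.02)
for a in (-.18,-.12,-.06,0): print(a,rel(cur,tip(a,.5)))
E
```

```text
-0.18 [-4.7, 0.5, 0.064]
-0.12 [-8.4, 1.1, 0.124]
-0.06 [-12.0, 2.0, 0.184]
0 [-15.6, 3.1, 0.244]
```

```bash
python3 -m jog '[-4.7,0,0.5,0,0.064,0,1, -8.4,0,1.1,0,0.124,0,1, -12,0,2,0,0.184,0,1, -15.6,0,3.1,0,0.244,0,1, -15.6,0,3.1,0,0.244,0,1, -15.6,0,3.1,0,0.244,0,1]'; python3 - <<'E'
from ov import *
o=robot.get_obs();print(o["tool_pos"],o["ft_force"],o["wrist_torque"],o["eef_rot"])
im=vision.snapshot("scene"); cv2.imwrite("pics/scene9.png",im)
c=vision.calibration("scene")
A=overlay(im,c,[],300,160,65,55,12)
cv2.imwrite("pics/ov9.png",A[:600])
cv2.imwrite("pics/w9.png",vision.snapshot("wrist"))
E
```

```text
clock: 8.68
tool_pos: [530.9, 219.1, 72.5]
eef_rot: [180.0, 0.0, -102.4]
ft_force: [1.0, -0.6, -0.4]
gripper_width: 0.415
[530.9348309  219.07962791  72.48101132] [ 1.04112052 -0.64543345 -0.36538578] [-0.25133485 -0.25569493 -0.03184028] [ 1.79990889e+02  1.44395259e-02 -1.02446669e+02]
```

View pics/ov9.png

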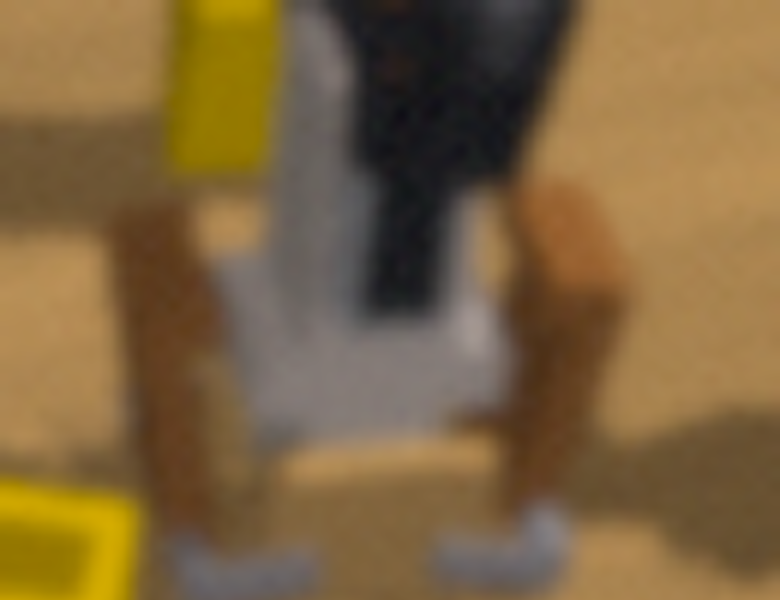

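View pics/w9.png

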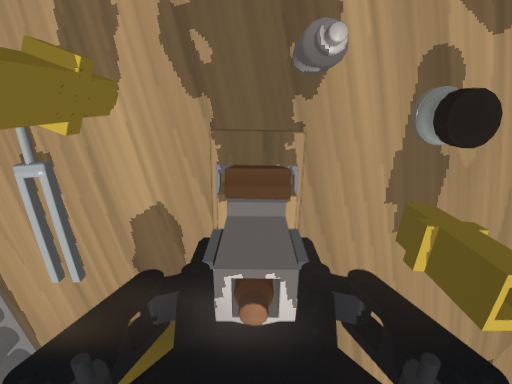

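The carrier is upright and both cheeks stand clear of its shoulders. I'll lift 12 mm first and check the force.

```bash
python3 -m jog '[0,0,-4,0,0,0,1, 0,0,-8,0,0,0,1, 0,0,-12,0,0,0,1, 0,0,-12,0,0,0,1]'; python3 - <<'E'
from ov import *
im=vision.snapshot("scene"); cv2.imwrite("pics/scene10.png",im)
cv2.imwrite("pics/ov10.png",overlay(im,vision.calibration("scene"),[],300,140,65,75,8))
E
```

```text
clock: 9.28
tool_pos: [531.1, 219.6, 85.4]
eef_rot: [-180.0, 0.0, -102.4]
ft_force: [0.0, -0.1, -2.5]
gripper_width: 0.413
```

View pics/ov10.png

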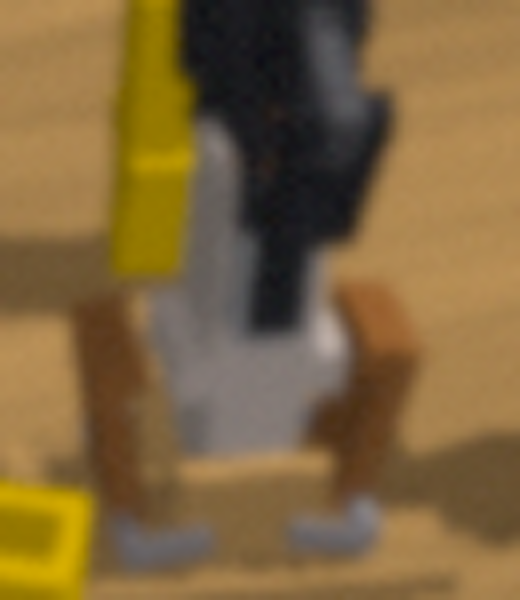

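It moves freely with about 2.5 N of weight and no jam. The text asks for the foot itself to be just clear of the cheeks, whose tops are at 80 mm. So I'll go to a foot height of about 102 mm, a 2 cm gap, straight up.

```bash
python3 -m jog '[0,0,-5,0,0,0,1, 0,0,-12,0,0,0,1, 0,0,-20,0,0,0,1, 0,0,-28,0,0,0,1, 0,0,-36,0,0,0,1, 0,0,-44,0,0,0,1, 0,0,-52,0,0,0,1, 0,0,-60,0,0,0,1, 0,0,-68,0,0,0,1, 0,0,-75,0,0,0,1, 0,0,-79,0,0,0,1, 0,0,-80,0,0,0,1, 0,0,-80,0,0,0,1, 0,0,-80,0,0,0,1]'; python3 - <<'E'
from ov import *
im=vision.snapshot("scene"); cv2.imwrite("pics/scene11.png",im)
cv2.imwrite("pics/ov11.png",overlay(im,vision.calibration("scene"),[],295,120,75,100,6))
cv2.imwrite("pics/top11.png",vision.snapshot("top"))
E
```

```text
clock: 11.08
tool_pos: [530.8, 219.3, 164.4]
eef_rot: [180.0, -0.0, -102.4]
ft_force: [-0.7, -1.2, -2.0]
gripper_width: 0.41
```

View pics/ov11.png

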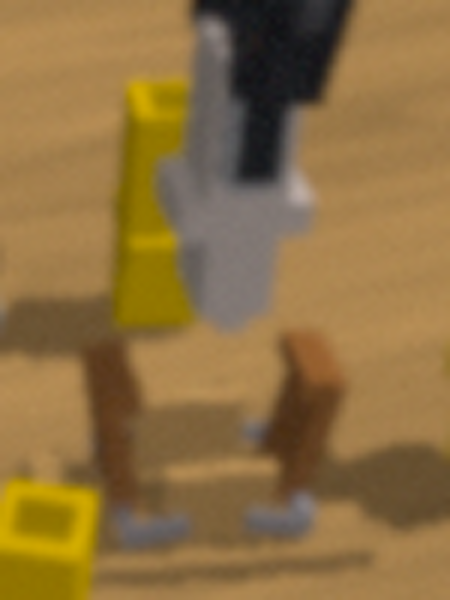

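View pics/top11.png

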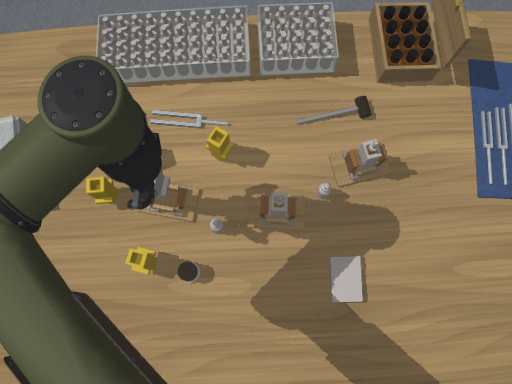

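Lifted clear. I'll check the height and tilt against a projected model of the carrier.

```bash
python3 - <<'E'
from ov import *
c=vision.calibration("scene"); im=cv2.imread("pics/scene11.png")
def car(tilt,zf,c0=(530.8,219.5),yaw=-12.4):
    prof=[(-5,0),(5,0),(5,6),(13,6),(13,40),(24,40),(24,54),(15,54),(15,110),(-15,110),(-15,54),(-24,54),(-24,40),(-13,40),(-13,6),(-5,6)]
    a=np.radians(yaw);o=[]
    for x in(-18,18):
        for y,z in prof:
            zz=z-80; Y=y*np.cos(tilt)+zz*np.sin(tilt); Z=zf+80+zz*np.cos(tilt)-y*np.sin(tilt)
            o.append([c0[0]+x*np.cos(a)-Y*np.sin(a),c0[1]+x*np.sin(a)+Y*np.cos(a),Z])
    return np.array(o)
out=[]
for t in (0,0.04):
    o=cv2.resize(im[115:185,310:360],None,fx=8,fy=8,interpolation=cv2.INTER_CUBIC)
    p=((proj(c,car(t,102))-[310,115]+.5)*8).astype(np.int32)
    for k in(0,16): cv2.polylines(o,[p[k:k+16]],True,(0,255,0),1)
    out.append(o)
cv2.imwrite("pics/ov12.png",np.hstack(out))
o=robot.get_obs();print(o["clock"],o["wrist_torque"],o["ft_force"])
E
```

```text
11.175 [0.02735801 0.03856671 0.01526476] [-0.39099063  0.62607898 -2.2978677 ]
```

View pics/ov12.png

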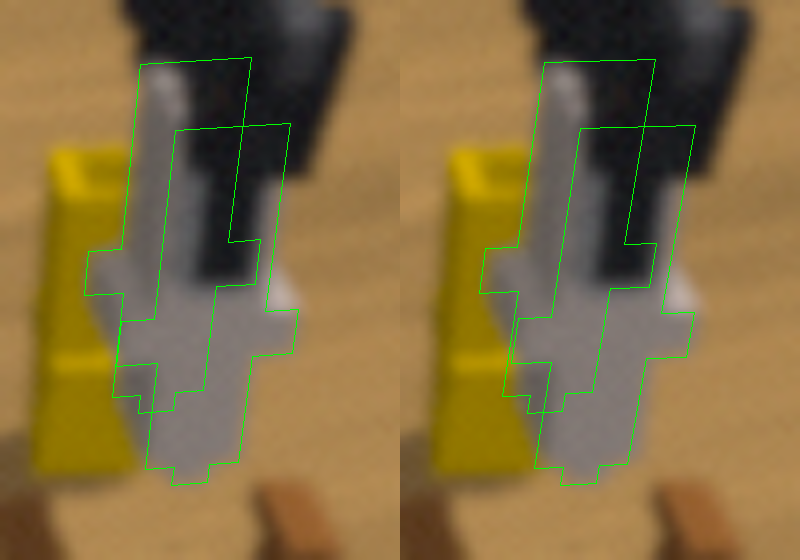

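```bash
python3 - <<'E'
from ov import *
c=vision.calibration("scene"); im=cv2.imread("pics/scene11.png"); i0=cv2.imread("pics/scene0.png")
prof=[(13,6),(13,40),(24,40),(24,54),(15,54),(15,75)]
def pts(tilt,zf,x=18,yaw=-12.4,c0=(530.8,219.5)):
    a=np.radians(yaw);o=[]
    for y,z in prof:
        zz=z-80; Y=y*np.cos(tilt)+zz*np.sin(tilt); Z=zf+80+zz*np.cos(tilt)-y*np.sin(tilt)
        o.append([c0[0]+x*np.cos(a)-Y*np.sin(a),c0[1]+x*np.sin(a)+Y*np.cos(a),Z])
    return np.array(o)
out=[]
for I,zf,t in ((im,102,0),(im,103.5,-.025)):
    p=proj(c,pts(t,zf)); x0,y0=312,130
    o=cv2.resize(I[y0:y0+50,x0:x0+40],None,fx=10,fy=10,interpolation=cv2.INTER_CUBIC)
    cv2.polylines(o,[((p-[x0,y0]+.5)*10).astype(np.int32)],False,(0,255,0),1)
    out.append(o)
cv2.imwrite("pics/ov13.png",np.hstack(out))
# initial: neck only (z 85..110)
prof=[(-15,90),(-15,110),(15,110),(15,90)]
p=proj(c,pts(0,10));x0,y0=315,152
o=cv2.resize(i0[y0:y0+50,x0:x0+40],None,fx=10,fy=10,interpolation=cv2.INTER_CUBIC)
cv2.polylines(o,[((p-[x0,y0]+.5)*10).astype(np.int32)],False,(0,255,0),1)
cv2.imwrite("pics/ov14.png",o)
E
```

```text
(no output)
```

View pics/ov13.png

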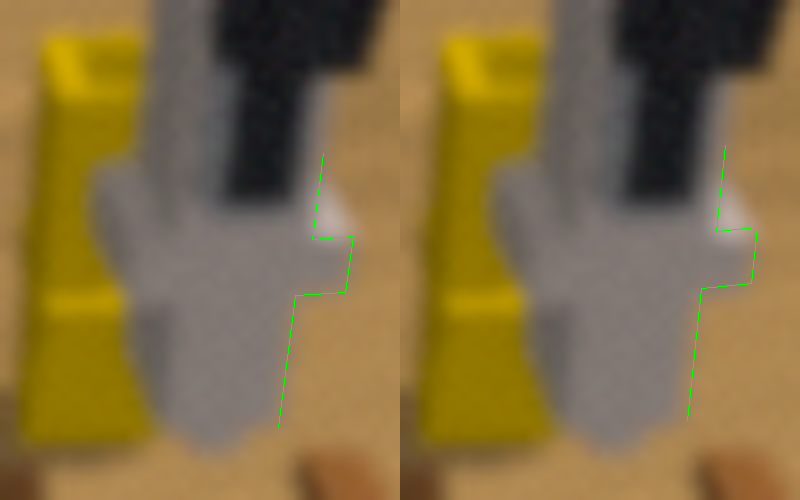

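View pics/ov14.png

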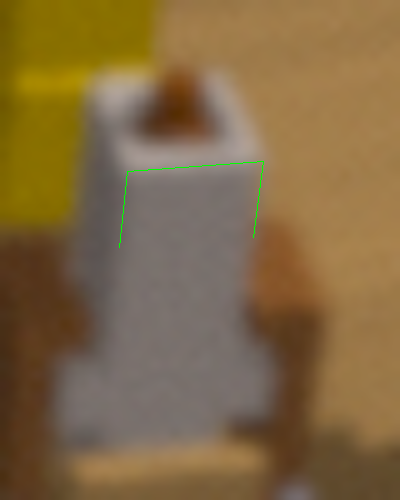

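The upright model fits the stem and shoulder edges to within about 1°, with the foot at about 102 mm. I'll do a final check that nothing else moved and that the hold is steady, then hand in.

```bash
python3 -m jog '[0,0,0,0,0,0,1, 0,0,0,0,0,0,1, 0,0,0,0,0,0,1, 0,0,0,0,0,0,1]'; python3 - <<'E'
from h import *
cv2.imwrite("pics/w12.png",vision.snapshot("wrist")); cv2.imwrite("pics/s12.png",vision.snapshot("scene"))
a=cv2.imread("pics/scene0.png",0).astype(np.float32);b=cv2.imread("pics/s12.png",0).astype(np.float32)
for n,(x,y,w,h) in dict(c2=(205,155,44,70),c1=(120,200,50,80),d=(175,208,22,38),d2=(268,170,20,36),salve=(276,154,22,28),fork=(300,248,95,26),mallet=(135,285,100,48),card=(138,172,40,36),y=(285,195,30,60),y2=(370,150,35,85)).items():
    print(n,np.round(cv2.phaseCorrelate(a[y:y+h,x:x+w],b[y:y+h,x:x+w],cv2.createHanningWindow((w,h),cv2.CV_32F)),2) if 0 else [round(v,2) for v in cv2.phaseCorrelate(a[y:y+h,x:x+w],b[y:y+h,x:x+w],cv2.createHanningWindow((w,h),cv2.CV_32F))[0]])
E
```

```text
clock: 11.68
tool_pos: [530.9, 219.4, 164.8]
eef_rot: [-180.0, -0.0, -102.4]
ft_force: [0.2, 1.1, -1.7]
gripper_width: 0.414
c2 [0.05, 0.56]
c1 [0.14, 0.16]
d [-0.42, 0.31]
d2 [-0.29, -0.23]
salve [0.09, -0.08]
fork [0.03, 0.48]
mallet [-0.0, 0.03]
card [0.03, 0.2]
y [-0.05, 0.04]
y2 [0.03, -0.09]
```

View pics/w12.png

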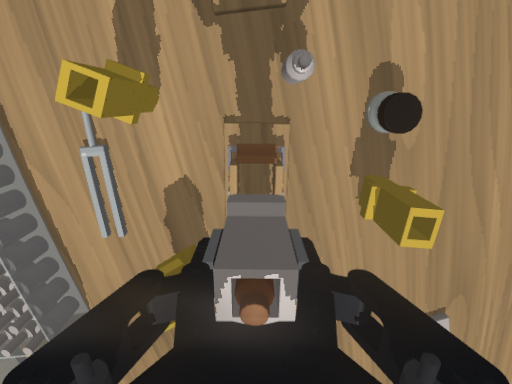

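The wrist view shows the bottle still in its well at (255,305), with the carrier held square above the empty dock. Every bystander is within 0.6 px of where it was (shadow changes account for part of that).

```bash
python3 - <<'E'
from station import ticket
print(ticket.finish_job())
E
```

```text
the job is handed in; nothing more can be done
None
```

The carrier with the capless bottle is free of its dock. The arm is holding it upright above the dock, bottle still in its well, and I handed the job in at about 11.8 s. That carrier stood at about (531, 219.5), the leftmost dock in the top view.

- **Rocking:** I gripped the neck across x and tipped the carrier first to the +y cheek, then to the −y cheek. The hinges resisted with about 5–10 N. From the pictures the +y cheek opened to about 0.18 rad. Two readings of the −y cheek disagreed (0.14 and 0.18), so I pushed it further until it stopped moving.
- **Lift:** It came straight up with no jamming and about 2 N of weight on the wrist. I read "just clear of the cheeks (two or three centimetres)" as the foot being 2–3 cm above the cheek tops at 80 mm. The foot is now at about 102 mm, a total lift of about 92 mm. If a total lift of only 2–3 cm was meant, this is higher than asked.
- **Last checks:** The tool is vertical, the grip opening is steady at 0.41, and the carrier looks upright to about 1°. The other carriers and bystanders I compared moved no more than 0.6 px between the first and last pictures, and part of that is shadow.

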